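# Snap the fitting lid onto the tub of pegs

## Robot

A 6-joint arm with a two-finger parallel gripper is mounted at the origin on a cart in front of the work surface, level with it; the furniture and walls round the work are solid. World frame = base frame: x ahead of the robot, y to its left, z up, the work surface at z = 0. Lengths are in mm, angles in degrees, forces in N, time in s.
With the tool pointing down it reaches from about 350 to 850 mm from the base axis. Payload 8.1 kg.
Tool frame: the origin (TCP) lies at the very end of the fingers, on their centre line; the grasp point (between the pads) lies 19 mm behind it (r.grasp_offset is the distance from the TCP to the grasp point, in mm); z points along the fingers, y is the line along which they close (so a half turn about z gives the same grasp; the last joint's range is limited). The gripper opens to 85 mm and grips with 20 to 120 N. Pads are 22 mm wide; open, the fingers measure 114 mm over their backs; the gripper's body (76 mm by 85 mm) begins 54 mm behind the grasp point. The pads swing forward as they close: fully open they stand 13 mm farther back than shut.
Start: joints at [-71.127, 7.471, 85.268, -0, 87.261, -4.893], TCP at [241.824, -549.114, 231.292] pointing down, gripper open.
Joint ranges: [-169.43, 169.43], [-51.17, 129.36], [1.28, 143.12], [-76.62, 256.62], [0, 156.53], [-152.29, 152.29]. Speed limits (degrees/s): [136.94, 136.94, 159.86, 180, 180, 180].

## Interface

Orientations are given as [roll, pitch, yaw] about the fixed x, y, z axes, in that order (R = Rz(yaw) Ry(pitch) Rx(roll)).
In Python, from bench import r gives the robot as it stands.
- The arm moves only by the tool carry_out, never from a script. Its argument "commands" is a list of rows, each an object with "jaw": the finger opening in m, from 0 to 0.0854; "translation": the shift along the tool's x, y, z in m, a list of three; "spin": the turn about the tool's z in rad. A call has exactly 8 rows; each row shifts and turns the commanded pose from where the row before left it, along the tool's axes as they then stand; what a row does not reach is not made up. A row lasts 1/12 s, in which the tool goes at most 41.7 mm and 7.16 degrees, less where a joint would pass 70% of its speed; a pose out of reach is approached as far as the arm can. A call is refused whole if a number of a shift passes 0.0417 or a number of a turn 0.125, either way. A call with a gripper value outside its range is refused whole. The fingers move at their own pace and stop on an object; "squeeze" is the grip in N (left out, the last holds). Time passes only in rows, so rows that do not move let the fingers close, or fill a call up. It gives the time, the measured TCP pose, the force, the opening and the grip force at its end, in the units of the state.
- r.sense(): the state, without advancing time (a new reading comes with each control period).
- r.snapshot(name): name is "scene" or "top" or "wrist"; returns a dict with "pixels" (480x640x3 uint8, blue, green, red), "K" (3x3 intrinsics, pixels), "extrinsics" (4x4, takes a point from camera to world coordinates). Camera axes: x right, y down, z forward; pixel columns grow to the right and rows downward; lengths in mm; the calibration is good to about 2 mm. The wrist camera is an equidistant fisheye: a pixel r from the principal point sees the ray r / f radians off the axis. A picture is of the moment at which its call begins. There is no depth.
- r.hand_in(): hands the job in; it is judged then, once.
Trained networks look in a picture, given as the dict that the camera call returned (one of the last four; its "shot" number tells which), for a name from the list of things; names that differ only in an ending like _2 or _b are one class to them, and where a whole thing is asked for, a point or a joint stands for the part that bears it (a point fixed in the world has none). Each returns a list of dicts, best first, with "score" (0 to 1); they miss things now and then, are a little off and sometimes report something else, mostly with a low value. They report only what shows in the picture. A call takes as long as a camera call.
- r.spot_in(picture, target): "xy" ([column, row] in pixels, amid what is visible of it).
- r.regions_of(picture, target): "pixels" (480x640 bool, what is visible of it) and "xy" ([column, row] in pixels, amid what is visible of it).
- r.landmark_of(picture, target): "xy" ([column, row] in pixels: a listed point, or the origin of a listed thing).
The state is a dict: "time": time; "joint_pos": joint angles; "qd": joint speeds; "joint_efforts": joint torques, N m; "tool_pos": TCP position; "tcp_rot": TCP orientation; "ft_force": force on the tool from outside, world axes, zero at the start; "wrist_torque": the same for the moment, N m; "finger_gap": finger opening in mm; "grip_force": force on a finger pad.
Only numpy, scipy, OpenCV 4.12 (cv2) and the standard library are available. Lean on these libraries where they do the work, as an engineer would, in place of code of your own. Each camera call takes 0.05 s, during which the arm holds its last target. There are 200 camera calls.

## Task

Close the round white tub that holds the two pegs: take the lid that fits it, the larger of the two grey ones, set it down on the tub without dropping it, and press it until it snaps fully home all round. Leave the tub standing upright and the smaller lid lying where it is.

Things in the scene. Friction and masses are not known exactly. Their poses are not given: they have to be found in the camera images.
- tub: Open round white tub, loose, 0.3 kg, two pegs inside. Rim 120 mm across, mouth 112, height 54; origin: centre of underside, z up. Four sprung snap tabs on its +-x and +-y sides (135 mm across, top 70 mm above origin) lean in over the rim: a lid laid on (any yaw) stops on them about 10 mm too high; a push of about 10 N snaps it home, with its origin 26 mm above the tub's.
- lid: The lid that fits: grey disc 124 mm across, 4 thick, 60 g, over a slippery tapered plug 28 mm deep (88 mm across at the foot) that centres itself in the tub. Origin: centre of the plug's foot, z up. Bar handle in the middle, 50 mm long along own y, 14 thick along own x, from z = 32 (disc top) to 64 mm: pinch its thickness near the top, so that the fingertips clear the tabs.
- small_lid: A lid of another tub, too small for this one: same grey, shape, height and handle, but only 92 mm across. Same origin and axes as the other lid. Not to be used or moved.

How it is judged (in metres and radians):
On the way:
1. the larger lid, still held by the gripper, is set down on the tub (within 20 mm of its middle, lid origin less than 50 mm above the tub's origin) (z of lid in the frame of tub between 0.018 and 0.05 m and horizontal distance between lid and tub below 0.02 m and contact force between the fingers and lid above 0.5 N), for 0.1 s.
At the end, for the whole second after the job is handed in: The larger lid is snapped on the tub: its disc within 2 mm of the rim (lid origin less than 28 mm above the tub's origin), centred within 10 mm and level with the rim within 4 degrees; the tub stands on the worktop, upright within 10 degrees, and the lid is at rest (z of lid in the frame of tub between 0.022 and 0.028 m and horizontal distance between lid and tub below 0.01 m and angle between the z axis of lid and the z axis of tub, either way round below 0.07 rad and angle between tub's own z axis and vertical below 0.17 rad and height (world z) of tub between -0.01 and 0.02 m and linear speed of lid below 0.02 m/s); the robot touches nothing.
It fails at once if the smaller lid is moved by more than 25 mm (distance of small_lid from where it was at the start of the episode above 0.025 m).
It also fails if it takes over 42 s, if anything falls off the work surface, if the arm or the gripper's body presses on something with over 40 N, if the wrist force passes 120 N, or if a joint passes its speed limit or range.

## Working session

There is one attempt and no reset: what is moved stays moved. The work goes in short steps, Python scripts to look and compute and a tool call to move; the robot and the scene stay as the last step left them, time stands still between calls to the robot, and variables do not carry over. Pictures are saved under pics/ and viewed, at most 10 in all, crops included, and the job is handed in when it is done.

Besides the shell and the picture viewer there is one more tool, called after "Request:" as name(argument=value, ...) on one line, values as JSON. carry_out: Moves the arm, as the interface text tells. Its arguments: {"type":"object","properties":{"commands":{"type":"array","items":{"type":"object","properties":{"jaw":{"type":"number"},"translation":{"type":"array","items":{"type":"number"}},"spin":{"type":"number"}}}},"squeeze":{"type":"number"}},"required":["commands"]}

```bash
mkdir -p pics; cat > h.py <<'E'
import numpy as np, cv2
from bench import r
def ray(p,xy,fish=False):
    K=np.array(p["K"]);E=np.array(p["extrinsics"])
    a=(xy[0]-K[0,2])/K[0,0];b=(xy[1]-K[1,2])/K[1,1]
    if fish:
        t=np.hypot(a,b);s=np.sin(t)/t if t>1e-9 else 1;d=np.array([a*s,b*s,np.cos(t)])
    else: d=np.array([a,b,1.])
    d=E[:3,:3]@d;return E[:3,3],d/np.linalg.norm(d)
def onz(p,xy,z,fish=False):
    o,d=ray(p,xy,fish);return o+d*(z-o[2])/d[2]
def tri(rs):
    A=sum(np.eye(3)-np.outer(d,d) for o,d in rs);b=sum((np.eye(3)-np.outer(d,d))@o for o,d in rs)
    x=np.linalg.solve(A,b);return x,[float(np.linalg.norm((np.eye(3)-np.outer(d,d))@(x-o))) for o,d in rs]
E
python3 - <<'E'
from h import *
np.set_printoptions(precision=1,suppress=True)
s=r.sense();print(s)
P={n:r.snapshot(n) for n in("scene","top")}
cv2.imwrite("pics/a.png",np.hstack([cv2.resize(P[n]["pixels"],(400,300)) for n in P]))
for n in P: cv2.imwrite(f"pics/{n}.png",P[n]["pixels"]); print(n,P[n]["extrinsics"],P[n]["K"])
for t in("tub","lid","small_lid"):
    for n in P:
        for q in r.landmark_of(P[n],t)[:3]: print("lm",t,n,q["score"],np.array(q["xy"]),onz(P[n],q["xy"],0))
        for q in r.regions_of(P[n],t)[:3]: print("rg",t,n,q["score"],np.array(q["xy"]),q["pixels"].sum(),onz(P[n],q["xy"],32))
E
```

```text
{'time': 0.0, 'joint_pos': array([-71.1,   7.5,  85.3,   0. ,  87.3,  -4.9]), 'qd': array([-0. ,  0. , -0.1,  0. , -0.1, -0.1]), 'joint_efforts': array([ -0. , -56.9, -50.1,  -0. ,   0. ,  -0. ]), 'tool_pos': array([ 241.7, -548.6,  230.2]), 'tcp_rot': array([-179.9,   -0. ,   23.8]), 'ft_force': array([ 0.4, -0.6, -0.4]), 'wrist_torque': array([ 0.1, -0. ,  0. ]), 'grip_force': 0.0, 'finger_gap': 85.71574817272933}
scene [[ -0.8  -0.4   0.4  94.5]
 [ -0.6   0.5  -0.6 491.9]
 [  0.   -0.8  -0.7 613.5]
 [  0.    0.    0.    1. ]] [[473.3   0.  318.4]
 [  0.  473.3 242.7]
 [  0.    0.    1. ]]
top [[ -0.   -1.    0.1 340.1]
 [ -1.    0.   -0.  -53.5]
 [  0.   -0.1  -1.  872.4]
 [  0.    0.    0.    1. ]] [[439.2   0.  313.1]
 [  0.  439.2 231.9]
 [  0.    0.    1. ]]
lm tub scene 0.73 [390.5 198.5] [ 443.5 -305.9    0. ]
rg tub scene 0.96 [390.4 185.8] 2519 [ 448.  -305.9   32. ]
lm tub top 0.59 [442.5 241.9] [ 439.6 -316.5    0. ]
rg tub top 0.74 [450.7 239.6] 3341 [ 440.2 -323.    32. ]
lm lid scene 0.69 [338.2 252.9] [439.6 -87.8   0. ]
rg lid scene 0.78 [338.4 244.1] 2478 [434.6 -78.2  32. ]
rg lid top 0.64 [329.1 237. ] 3140 [448.7 -88.5  32. ]
lm small_lid scene 0.58 [228.7 304.8] [519.1 132.2   0. ]
rg small_lid scene 0.94 [228.9 295.8] 1954 [510.1 136.3  32. ]
lm small_lid top 0.94 [223.9 206.6] [518.  121.6   0. ]
rg small_lid top 0.73 [217.3 202. ] 1683 [520.8 128.2  32. ]
```

View pics/top.png

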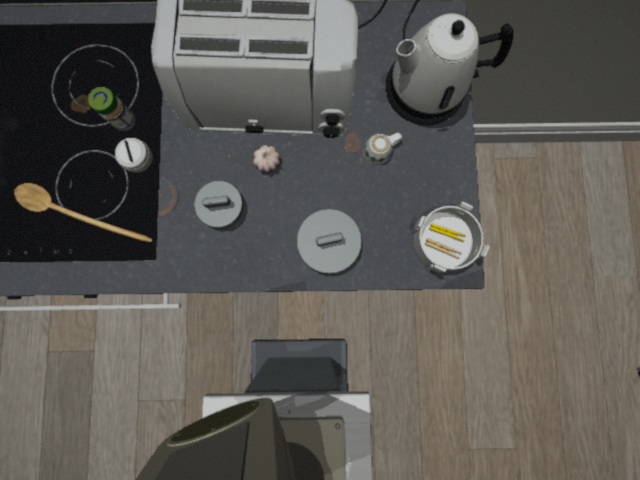

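View pics/scene.png

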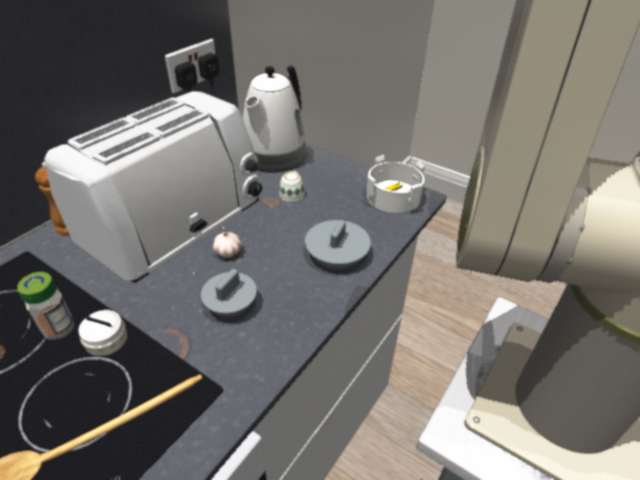

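The larger lid is in the middle at (329,241) in the top view, the tub at (451,238) and the small lid at (218,204). The handle runs from about (317,242) to (343,237), so the tool yaw should be about 101°. I'll swing over above the lid.

Request:
carry_out(commands=[{"spin": -0.12,"translation": [0,0,0],"jaw": 0.085},{"spin": -0.12,"translation": [0,0,0],"jaw": 0.085},{"spin": -0.12,"translation": [0,0,0],"jaw": 0.085},{"spin": -0.12,"translation": [0,0,0],"jaw": 0.085},{"spin": -0.12,"translation": [0,0,0],"jaw": 0.085},{"spin": -0.12,"translation": [0,0,0],"jaw": 0.085},{"spin": -0.12,"translation": [0,0,0],"jaw": 0.085},{"spin": -0.12,"translation": [0,0,0],"jaw": 0.085}])

```text
time: 1.37
tool_pos: [241.8, -549.1, 231.3]
tcp_rot: [180.0, 0.0, 79.1]
ft_force: [1.3, 0.6, 0.5]
finger_gap: 85.1
grip_force: 0.0
```

Request:
carry_out(commands=[{"spin": -0.125,"translation": [0,0,0],"jaw": 0.085},{"spin": -0.125,"translation": [0,0,0],"jaw": 0.085},{"spin": -0.125,"translation": [0,0,0],"jaw": 0.085},{"spin": 0,"translation": [0.032,0.022,0],"jaw": 0.085},{"spin": 0,"translation": [0.032,0.022,0],"jaw": 0.085},{"spin": 0,"translation": [0.032,0.022,0],"jaw": 0.085},{"spin": 0,"translation": [0.032,0.022,0],"jaw": 0.085},{"spin": 0,"translation": [0,0,0],"jaw": 0.085}])

```text
time: 2.03
tool_pos: [308.0, -402.4, 231.2]
tcp_rot: [179.9, -0.1, 100.5]
ft_force: [-0.0, 0.4, 0.1]
finger_gap: 85.0
grip_force: 0.0
```

```bash
python3 - <<'E'
from h import *
np.set_printoptions(precision=1,suppress=True)
s=r.sense();print(s["tool_pos"],s["tcp_rot"])
p=r.snapshot("wrist");cv2.imwrite("pics/w1.png",p["pixels"]);print(p["extrinsics"],p["K"])
np.save("w1.npy",p,allow_pickle=True)
for t in("tub","lid","small_lid"):
    for f in (r.landmark_of,r.regions_of):
        for q in f(p,t)[:2]: print(t,f.__name__,q["score"],np.array(q["xy"]),onz(p,q["xy"],0,True))
E
```

```text
[ 308.  -402.4  231.2] [179.9  -0.1 100.5]
[[   1.     0.2    0.1  295.4]
 [   0.2   -0.9   -0.3 -333.3]
 [   0.     0.3   -1.   373.9]
 [   0.     0.     0.     1. ]] [[371.6   0.  319.1]
 [  0.  371.6 239.6]
 [  0.    0.    1. ]]
tub call 0.61 [459.2 146.9] [ 440.9 -314.3    0. ]
tub call 0.76 [472.7 150.7] [ 457.1 -314.5    0. ]
```

View pics/w1.png

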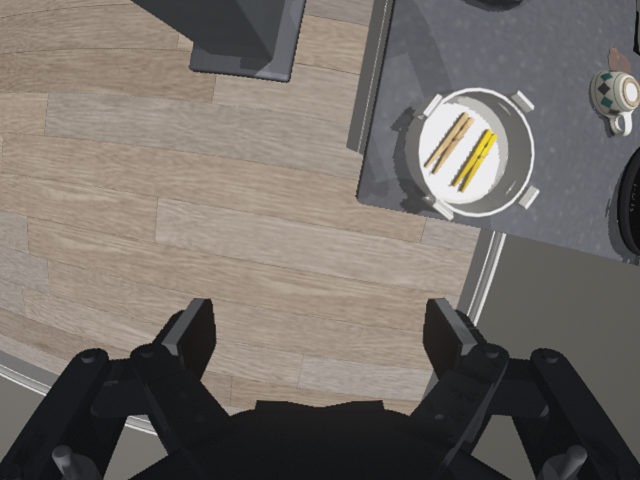

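The tub shows clearly here, with its rim centred near (475,152), two pegs inside and four tabs. I'll stop short of the lid so the camera sits over it.

Request:
carry_out(commands=[{"spin": 0,"translation": [0.03,0.0265,0],"jaw": 0.085},{"spin": 0,"translation": [0.03,0.0265,0],"jaw": 0.085},{"spin": 0,"translation": [0.03,0.0265,0],"jaw": 0.085},{"spin": 0,"translation": [0.03,0.0265,0],"jaw": 0.085},{"spin": 0,"translation": [0.03,0.0265,0],"jaw": 0.085},{"spin": 0,"translation": [0.03,0.0265,0],"jaw": 0.085},{"spin": 0,"translation": [0.03,0.0265,0],"jaw": 0.085},{"spin": 0,"translation": [0,0,0],"jaw": 0.085}])

```text
time: 3.05
tool_pos: [453.5, -162.9, 231.3]
tcp_rot: [179.9, -0.1, 100.5]
ft_force: [-0.2, -0.3, 0.1]
finger_gap: 85.0
grip_force: 0.0
```

```bash
python3 - <<'E'
from h import *
np.set_printoptions(precision=1,suppress=True)
s=r.sense();print(s["tool_pos"],s["tcp_rot"])
p=r.snapshot("wrist");cv2.imwrite("pics/w2.png",p["pixels"])
np.save("w2.npy",p,allow_pickle=True)
for t in("tub","lid","small_lid"):
    for f in (r.landmark_of,r.regions_of):
        for q in f(p,t)[:2]: print(t,f,q["score"],np.array(q["xy"]),onz(p,q["xy"],0,True)); 
q=r.regions_of(p,"lid")
if q: np.save("m2.npy",q[0]["pixels"])
E
```

```text
[ 453.5 -162.9  231.3] [179.9  -0.1 100.5]
tub <function make.<locals>.keyed.<locals>.call at 0x7f9a0e7b9580> 0.55 [287. 333.] [ 444.7 -318.2    0. ]
tub <function make.<locals>.keyed.<locals>.call at 0x7f9a0e7b9440> 0.78 [282.9 348.6] [ 443.  -340.8    0. ]
lid <function make.<locals>.keyed.<locals>.call at 0x7f9a0e7b9580> 0.57 [318.5 128.7] [439.4 -88.    0. ]
lid <function make.<locals>.keyed.<locals>.call at 0x7f9a0e7b9440> 0.79 [321.  128.9] [441.8 -87.7   0. ]
```

View pics/w2.png

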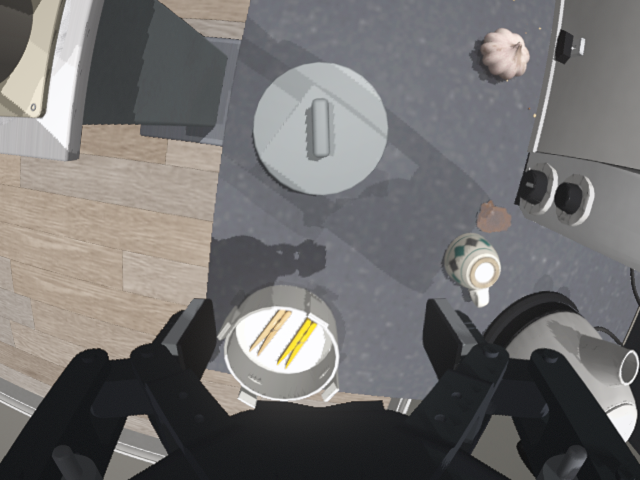

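The lid's disc is centred near (320,129), with the handle from about (320,100) to (322,157). The tub is at (283,345) in this view. I'll fit circles by intersecting mask outlines with height planes.

```bash
python3 - <<'E'
from h import *
from scipy.optimize import least_squares
np.set_printoptions(precision=1,suppress=True)
p=np.load("w2.npy",allow_pickle=True).item();m=np.load("m2.npy").astype(np.uint8)
c=max(cv2.findContours(m,0,1)[0],key=cv2.contourArea)[:,0]
def circ(p,c,z,fish=True):
    P=np.array([onz(p,q,z,fish)[:2] for q in c])
    f=least_squares(lambda v:np.hypot(*(P-v[:2]).T)-v[2],[*P.mean(0),50],loss="soft_l1");return f.x,np.abs(f.fun).mean()
for z in(22,32,42):print("lid w2",z,*circ(p,c,z))
# two views with top camera
t=r.snapshot("top")
q=r.regions_of(t,"lid");print([x["score"] for x in q])
if q:
    ct=max(cv2.findContours(q[0]["pixels"].astype(np.uint8),0,1)[0],key=cv2.contourArea)[:,0]
    for z in(22,32,42):print("lid top",z,*circ(t,ct,z,False))
# handle edges in w2: brightness crop
g=cv2.cvtColor(p["pixels"],6)
cv2.imwrite("pics/h.png",cv2.resize(p["pixels"][80:180,265:375],None,fx=6,fy=5.5,interpolation=2)[:, :])
# tub rim: hand-picked rim outer points in w1
w=np.load("w1.npy",allow_pickle=True).item()
cv2.imwrite("pics/t.png",cv2.resize(w["pixels"][80:225,405:550],None,fx=4,fy=4,interpolation=2))
E
python3 -c "
import cv2,numpy as np
a=cv2.imread('pics/h.png');b=cv2.imread('pics/t.png');print(a.shape,b.shape)
"
```

```text
lid w2 22 [441.3 -87.   62.8] 0.43030746265752495
lid w2 32 [441.3 -87.2  61.1] 0.4180824257643438
lid w2 42 [441.3 -87.4  59.3] 0.4058573833418249
[0.93]
lid top 22 [458.4 -61.5  36.1] 9.846342279792143
lid top 32 [457.  -61.4  35.6] 9.730716898590472
lid top 42 [455.7 -61.3  35.2] 9.615105578759621
(550, 660, 3) (580, 580, 3)
```

View pics/t.png

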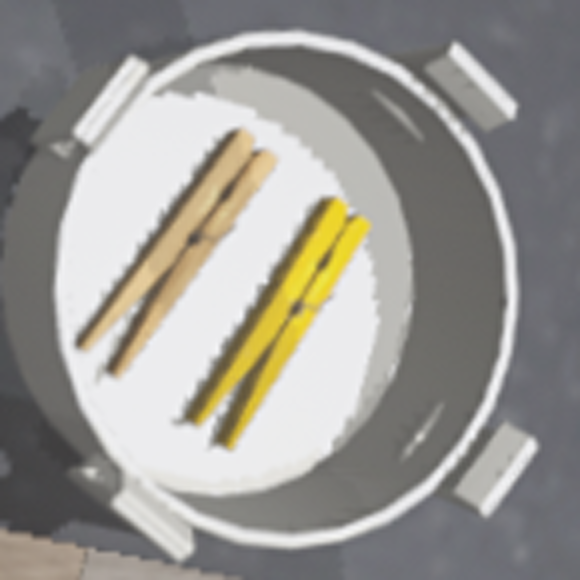

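View pics/h.png

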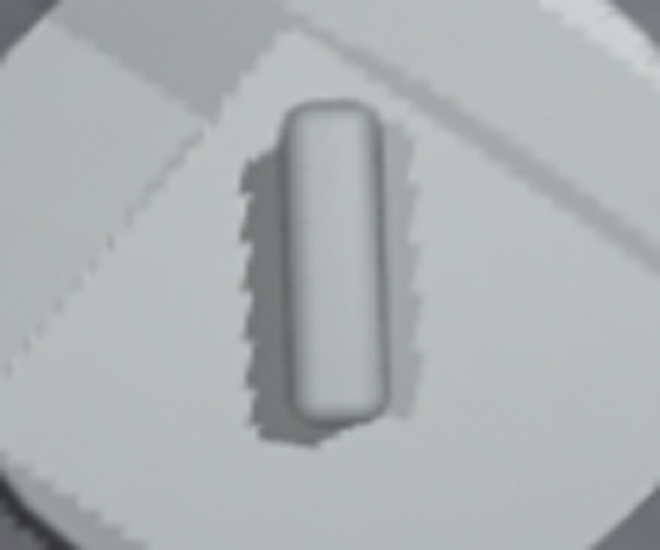

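The crops give the handle top face at full-image (320.5,99.5) to (321.7,155.5). The outer rim points of the tub in the first crop are at about (290,30), (518,300), (285,548) and (55,285), with the tabs on the image diagonals, clear of the fingers.

```bash
python3 - <<'E'
from h import *
from scipy.optimize import least_squares
np.set_printoptions(precision=1,suppress=True)
p=np.load("w2.npy",allow_pickle=True).item();w=np.load("w1.npy",allow_pickle=True).item()
for z in(54,64):
    a=onz(p,(320.5,99.5),z,True);b=onz(p,(321.7,155.5),z,True);print("handle",z,(a+b)/2,np.linalg.norm(a-b),np.degrees(np.arctan2(*(a-b)[1::-1])))
C=np.array([(290,30),(518,300),(285,548),(55,285)])/4+[405,80]
for z in(44,54,64):
    P=np.array([onz(w,q,z,True)[:2] for q in C]);f=least_squares(lambda v:np.hypot(*(P-v[:2]).T)-v[2],[440,-316,60]);print("rim",z,f.x,f.fun)
t=cv2.imread("pics/top.png")
from types import SimpleNamespace
T=r.snapshot("top")
print("lid handle tri",tri([ray(p,(321.1,127.5),True),ray(T,(329.5,238.5))]))
# rim in w2, outer: left/right/bottom/top
C2=np.array([(225,345),(340,345),(283,286),(282,402)])
for z in(54,):
    P=np.array([onz(p,q,z,True)[:2] for q in C2]);f=least_squares(lambda v:np.hypot(*(P-v[:2]).T)-v[2],[440,-316,60]);print("rim w2",z,f.x,f.fun)
S=r.snapshot("scene")
for n,Q in(("top",T),("scene",S)):
    for x in r.landmark_of(Q,"tub")[:1]: print(n,"tub",x["score"],onz(Q,x["xy"],0))
cv2.imwrite("pics/t2.png",T["pixels"][180:300,260:500])
E
```

```text
handle 54 [441.5 -87.4  54. ] 48.344456665126266 101.71181610029565
handle 64 [441.5 -87.6  64. ] 46.83390498893603 101.71181610029565
rim 44 [ 446.7 -316.6   61.9] [ 0.1 -0.1  0.1 -0.1]
rim 54 [ 442.1 -317.1   60. ] [ 0.1 -0.1  0.1 -0.1]
rim 64 [ 437.5 -317.6   58.2] [ 0.1 -0.1  0.1 -0.1]
lid handle tri (array([441.5, -87.7,  66.1]), [0.033304402411980946, 0.03330440241199475])
rim w2 54 [ 442.  -307.4   65.4] [-6.1 -6.2  6.7  5.6]
top tub 0.63 [ 442.  -317.1    0. ]
scene tub 0.63 [ 444.9 -307.6    0. ]
```

Request:
carry_out(commands=[{"spin": -0.021,"translation": [0.0254,0.0006,0.02],"jaw": 0.085},{"spin": 0,"translation": [0.0254,0.0006,0.02],"jaw": 0.085},{"spin": 0,"translation": [0.0254,0.0006,0.02],"jaw": 0.06},{"spin": 0,"translation": [0,0,0.03],"jaw": 0.05},{"spin": 0,"translation": [0,0,0.03],"jaw": 0.05},{"spin": 0,"translation": [0,0,0.02],"jaw": 0.05},{"spin": 0,"translation": [0,0,0],"jaw": 0.05},{"spin": 0,"translation": [0,0,0],"jaw": 0.05}])

```text
time: 4.42
tool_pos: [437.0, -92.3, 90.6]
tcp_rot: [-179.9, -0.1, 101.5]
ft_force: [-0.4, -0.2, -0.3]
finger_gap: 50.0
grip_force: 0.0
```

```bash
python3 - <<'E'
from h import *
s=r.sense();print(s["tool_pos"],s["tcp_rot"],s["finger_gap"])
p=r.snapshot("wrist");cv2.imwrite("pics/w3.png",p["pixels"])
E
```

```text
[436.95737751 -92.32074515  90.62924024] [-1.79862431e+02 -8.06803456e-02  1.01464662e+02] 49.99962533934671
```

View pics/w3.png

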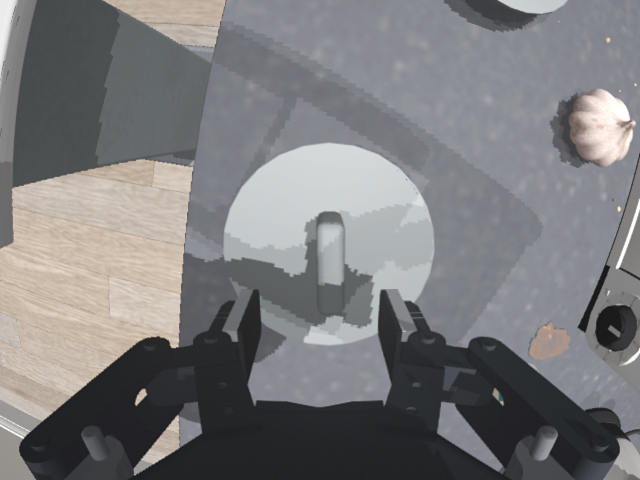

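The handle lies at column 331 and the fingers' middle at about 320, which matches the measured 5 mm offset in tool y. I'll correct that, descend and grip.

Request:
carry_out(commands=[{"spin": 0,"translation": [0.0038,0.0054,0],"jaw": 0.05},{"spin": 0,"translation": [0,0,0.02],"jaw": 0.05},{"spin": 0,"translation": [0,0,0.02],"jaw": 0.05},{"spin": 0,"translation": [0,0,0.011],"jaw": 0.05},{"spin": 0,"translation": [0,0,0],"jaw": 0.05},{"spin": 0,"translation": [0,0,0],"jaw": 0.03},{"spin": 0,"translation": [0,0,0],"jaw": 0.0},{"spin": 0,"translation": [0,0,0],"jaw": 0.0}], squeeze=60)

```text
time: 5.13
tool_pos: [443.7, -88.3, 41.8]
tcp_rot: [179.9, 0.1, 101.5]
ft_force: [-1.1, 0.8, 0.4]
finger_gap: 13.9
grip_force: 0.2
```

Request:
carry_out(commands=[{"spin": 0,"translation": [0,0,0],"jaw": 0.0},{"spin": 0,"translation": [0,0,0],"jaw": 0.0},{"spin": 0,"translation": [0,0,0],"jaw": 0.0},{"spin": 0,"translation": [0,0,0],"jaw": 0.0},{"spin": 0,"translation": [0,0,0],"jaw": 0.0},{"spin": 0,"translation": [0,0,0],"jaw": 0.0},{"spin": 0,"translation": [0,0,0],"jaw": 0.0},{"spin": 0,"translation": [0,0,0],"jaw": 0.0}])

```text
time: 5.8
tool_pos: [443.9, -88.3, 42.0]
tcp_rot: [179.8, 0.1, 101.5]
ft_force: [0.2, 0.2, 6.8]
finger_gap: 13.0
grip_force: 59.4
```

Request:
carry_out(commands=[{"spin": 0,"translation": [0,0,-0.01],"jaw": 0.0},{"spin": 0,"translation": [0,0,-0.02],"jaw": 0.0},{"spin": 0,"translation": [0,0,-0.025],"jaw": 0.0},{"spin": 0,"translation": [0,0,-0.025],"jaw": 0.0},{"spin": 0,"translation": [0,0,-0.025],"jaw": 0.0},{"spin": 0,"translation": [0,0,-0.015],"jaw": 0.0},{"spin": 0,"translation": [0,0,0],"jaw": 0.0},{"spin": 0,"translation": [0,0,0],"jaw": 0.0}])

```text
time: 6.47
tool_pos: [443.2, -88.1, 161.7]
tcp_rot: [179.9, 0.1, 101.5]
ft_force: [0.7, 0.8, -0.8]
finger_gap: 12.9
grip_force: 58.6
```

```bash
python3 - <<'E'
from h import *
np.set_printoptions(precision=1,suppress=True)
s=r.sense();print(s["tool_pos"],s["tcp_rot"],s["finger_gap"],s["ft_force"])
p=r.snapshot("wrist");cv2.imwrite("pics/w4.png",p["pixels"])
T=r.snapshot("top")
for x in r.landmark_of(T,"tub")[:1]: print("tub",x["score"],onz(T,x["xy"],0))
E
```

```text
[443.2 -88.1 161.7] [179.9   0.1 101.5] 12.918180727342042 [ 0.7  0.8 -0.8]
tub 0.79 [ 447.4 -319.     0. ]
```

View pics/w4.png

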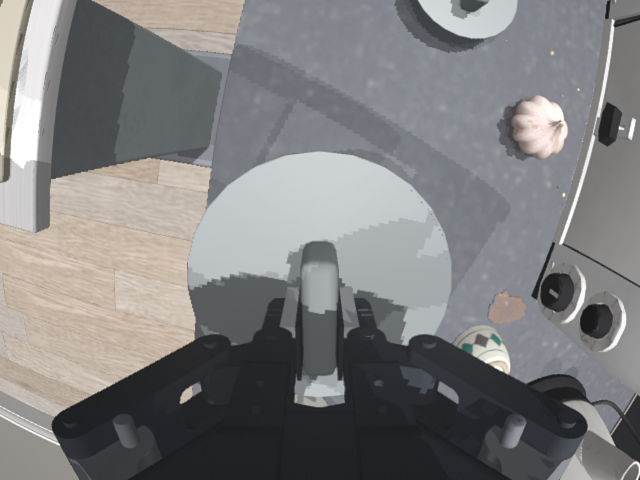

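The lid is held level, with the handle between the pads and the disc centred at about (320,265). I'll carry it to the tub.

Request:
carry_out(commands=[{"spin": 0,"translation": [-0.02,-0.0042,0],"jaw": 0.0},{"spin": 0,"translation": [-0.035,-0.0072,0],"jaw": 0.0},{"spin": 0,"translation": [-0.035,-0.0072,0],"jaw": 0.0},{"spin": 0,"translation": [-0.035,-0.0072,0],"jaw": 0.0},{"spin": 0,"translation": [-0.035,-0.0072,0],"jaw": 0.0},{"spin": 0,"translation": [-0.035,-0.0072,0],"jaw": 0.0},{"spin": 0,"translation": [-0.03,-0.0065,0],"jaw": 0.0},{"spin": 0,"translation": [0,0,0],"jaw": 0.0}])

```text
time: 7.28
tool_pos: [439.8, -322.2, 158.6]
tcp_rot: [-179.9, 0.0, 101.2]
ft_force: [1.7, 0.5, -0.6]
finger_gap: 12.9
grip_force: 58.6
```

```bash
python3 - <<'E'
from h import *
np.set_printoptions(precision=1,suppress=True)
p=r.snapshot("wrist");s=r.sense();print(s["tool_pos"],s["tcp_rot"],s["finger_gap"],s["ft_force"])
T=r.snapshot("top")
cv2.imwrite("pics/w5.png",np.hstack([cv2.resize(p["pixels"],(400,300)),cv2.resize(T["pixels"][160:310,360:560],(400,300),interpolation=2)]))
E
```

```text
[ 440.  -319.7  158.4] [-179.9   -0.1  101.3] 12.729410754121828 [-0.4  1.1  0. ]
```

View pics/w5.png

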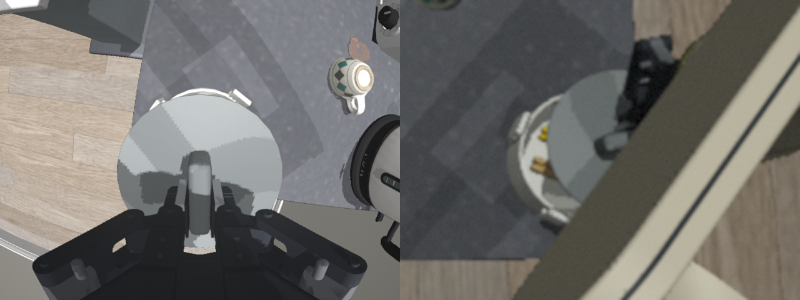

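The lid is held above the tub, and the tub rim shows just past the disc at about (200,93) in the left half. I'll correct 2 mm and come down to just above the tabs.

Request:
carry_out(commands=[{"spin": 0,"translation": [0.001,0.002,0.015],"jaw": 0.0},{"spin": 0,"translation": [0,0,0.02],"jaw": 0.0},{"spin": 0,"translation": [0,0,0.02],"jaw": 0.0},{"spin": 0,"translation": [0,0,0.01],"jaw": 0.0},{"spin": 0,"translation": [0,0,0.005],"jaw": 0.0},{"spin": 0,"translation": [0,0,0],"jaw": 0.0},{"spin": 0,"translation": [0,0,0],"jaw": 0.0},{"spin": 0,"translation": [0,0,0],"jaw": 0.0}])

```text
time: 8.05
tool_pos: [443.9, -316.7, 91.6]
tcp_rot: [179.9, 0.1, 101.5]
ft_force: [0.3, -0.7, 0.1]
finger_gap: 13.2
grip_force: 58.6
```

Request:
carry_out(commands=[{"spin": 0,"translation": [0,-0.001,0.003],"jaw": 0.0},{"spin": 0,"translation": [0,0,0.003],"jaw": 0.0},{"spin": 0,"translation": [0,0,0.003],"jaw": 0.0},{"spin": 0,"translation": [0,0,0.002],"jaw": 0.0},{"spin": 0,"translation": [0,0,0.002],"jaw": 0.0},{"spin": 0,"translation": [0,0,0],"jaw": 0.0},{"spin": 0,"translation": [0,0,0],"jaw": 0.0},{"spin": 0,"translation": [0,0,0],"jaw": 0.0}])

```text
time: 8.72
tool_pos: [442.4, -316.9, 77.7]
tcp_rot: [180.0, 0.0, 101.5]
ft_force: [-0.6, -2.2, 2.9]
finger_gap: 12.8
grip_force: 59.0
```

Request:
carry_out(commands=[{"spin": 0,"translation": [0,0,0.001],"jaw": 0.0},{"spin": 0,"translation": [0,0,0.001],"jaw": 0.0},{"spin": 0,"translation": [0,0,0.001],"jaw": 0.0},{"spin": 0,"translation": [0,0,0.001],"jaw": 0.0},{"spin": 0,"translation": [0,0,0],"jaw": 0.0},{"spin": 0,"translation": [0,0,0],"jaw": 0.0},{"spin": 0,"translation": [0,0,0],"jaw": 0.0},{"spin": 0,"translation": [0,0,0],"jaw": 0.0}], squeeze=80)

```text
time: 9.38
tool_pos: [443.2, -317.1, 74.8]
tcp_rot: [179.9, 0.1, 101.5]
ft_force: [-0.7, -0.8, 10.4]
finger_gap: 12.6
grip_force: 82.2
```

Request:
carry_out(commands=[{"spin": 0,"translation": [0,0,0.001],"jaw": 0.0},{"spin": 0,"translation": [0,0,0.001],"jaw": 0.0},{"spin": 0,"translation": [0,0,0.001],"jaw": 0.0},{"spin": 0,"translation": [0,0,0.001],"jaw": 0.0},{"spin": 0,"translation": [0,0,0.001],"jaw": 0.0},{"spin": 0,"translation": [0,0,0],"jaw": 0.0},{"spin": 0,"translation": [0,0,0],"jaw": 0.0},{"spin": 0,"translation": [0,0,0],"jaw": 0.0}])

```text
time: 10.05
tool_pos: [442.2, -316.2, 68.3]
tcp_rot: [-180.0, -0.0, 101.5]
ft_force: [-0.8, 0.0, 5.4]
finger_gap: 12.3
grip_force: 80.9
```

Request:
carry_out(commands=[{"spin": 0,"translation": [0,0,0.001],"jaw": 0.0},{"spin": 0,"translation": [0,0,0.001],"jaw": 0.0},{"spin": 0,"translation": [0,0,0.001],"jaw": 0.0},{"spin": 0,"translation": [0,0,0],"jaw": 0.0},{"spin": 0,"translation": [0,0,0],"jaw": 0.0},{"spin": 0,"translation": [0,0,0],"jaw": 0.0},{"spin": 0,"translation": [0,0,0],"jaw": 0.0},{"spin": 0,"translation": [0,0,0],"jaw": 0.0}])

```text
time: 10.72
tool_pos: [442.8, -316.7, 68.2]
tcp_rot: [180.0, 0.0, 101.5]
ft_force: [-8.9, 7.9, 27.6]
finger_gap: 12.3
grip_force: 84.2
```

It dropped 10 mm and now bottoms out firmly at 27 N. I'll unload, release, retreat and look.

Request:
carry_out(commands=[{"spin": 0,"translation": [0,0,-0.001],"jaw": 0.0},{"spin": 0,"translation": [0,0,-0.001],"jaw": 0.0},{"spin": 0,"translation": [0,0,0],"jaw": 0.03},{"spin": 0,"translation": [0,0,0],"jaw": 0.05},{"spin": 0,"translation": [0,0,0],"jaw": 0.05},{"spin": 0,"translation": [0,0,0],"jaw": 0.05},{"spin": 0,"translation": [0,0,-0.02],"jaw": 0.05},{"spin": 0,"translation": [0,0,-0.03],"jaw": 0.05}])

```text
time: 11.38
tool_pos: [439.7, -314.3, 113.6]
tcp_rot: [-179.7, -0.4, 101.5]
ft_force: [-0.5, -0.5, -0.0]
finger_gap: 50.0
grip_force: 0.0
```

Request:
carry_out(commands=[{"spin": 0,"translation": [0,0,-0.03],"jaw": 0.05},{"spin": 0,"translation": [0,0,-0.03],"jaw": 0.05},{"spin": 0,"translation": [-0.02,0,-0.02],"jaw": 0.05},{"spin": 0,"translation": [-0.02,0,0],"jaw": 0.05},{"spin": 0,"translation": [-0.02,0,0],"jaw": 0.05},{"spin": 0,"translation": [-0.02,0,0],"jaw": 0.05},{"spin": 0,"translation": [0,0,0],"jaw": 0.05},{"spin": 0,"translation": [0,0,0],"jaw": 0.05}])

```text
time: 12.05
tool_pos: [457.7, -395.2, 196.4]
tcp_rot: [-180.0, -0.1, 101.4]
ft_force: [-0.4, 0.6, 0.2]
finger_gap: 50.0
grip_force: 0.0
```

```bash
python3 - <<'E'
from h import *
np.set_printoptions(precision=1,suppress=True)
s=r.sense();print(s["tool_pos"],s["grip_force"],s["ft_force"])
p=r.snapshot("wrist");S=r.snapshot("scene")
for Q,f in((p,True),(S,False)):
    for n in("lid","tub"):
        for x in r.landmark_of(Q,n)[:1]: print(n,x["score"],onz(Q,x["xy"],26 if n=="lid" else 0,f))
q=r.regions_of(p,"lid")
if q:
    from scipy.optimize import least_squares
    c=max(cv2.findContours(q[0]["pixels"].astype(np.uint8),0,1)[0],key=cv2.contourArea)[:,0]
    for z in (58,68):
        P=np.array([onz(p,k,z,True)[:2] for k in c]);v=least_squares(lambda v:np.hypot(*(P-v[:2]).T)-v[2],[440,-316,60],loss="soft_l1").x;print(z,v)
cv2.imwrite("pics/w6.png",np.hstack([cv2.resize(p["pixels"],(400,300)),cv2.resize(S["pixels"][140:230,340:460],(400,300),interpolation=2)]))
E
```

```text
[ 457.7 -395.2  196.4] 0.0 [-0.4  0.6  0.2]
lid 0.88 [ 442.4 -316.4   26. ]
lid 0.57 [ 442.8 -313.9   26. ]
tub 0.95 [ 439.2 -298.4    0. ]
58 [ 442.  -314.5   61.3]
68 [ 442.1 -314.9   59.1]
```

View pics/w6.png

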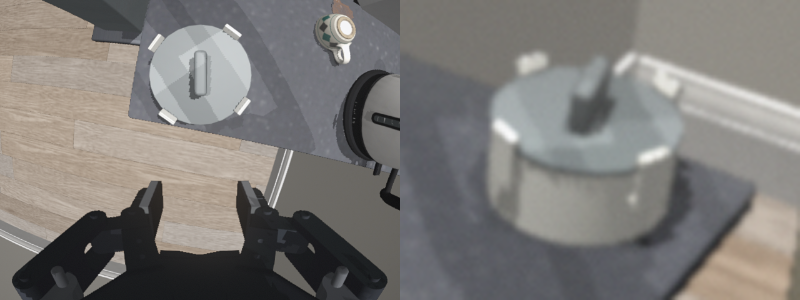

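The lid is flush on the rim with all four tabs standing over its edge. The disc fits at about z = 58, which is the snapped height, and it is level and centred. The gripper is clear, so I'm handing in.

```bash
python3 -c "
from bench import r
print(r.hand_in())"
```

```text
the job is handed in; nothing more can be done
None
```

The larger lid is snapped onto the upright tub with all four tabs over its edge, the smaller lid was not touched, and the job was handed in at about 12 s; the hand-in call returned no verdict.

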